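Move the shoe-care row to the new rack

ROBOT

A 6-joint arm with a two-finger parallel gripper is mounted at the origin on the work surface. World frame = base frame: x ahead of the robot, y to its left, z up, the work surface at z = 0. Lengths are in mm, angles in rad, forces in N, time in s.
With the tool pointing down it reaches from about 400 to 925 mm from the base axis. Payload 12.5 kg.
Tool frame: the origin (TCP) lies at the centre of the arm's flange, where the gripper is bolted on; the fingertips stand 190 mm ahead of it and the grasp point (between the pads) lies 171 mm ahead of it; z points along the fingers, y is the line along which they close (so a half turn about z gives the same grasp; the last joint's range is limited). The gripper opens to 95 mm and grips with 3 to 60 N. Pads are 20 mm wide; open, the fingers measure 119 mm over their backs; the gripper's body (75 mm by 180 mm) begins 59 mm behind the grasp point.
Start: joints at [-1.278, 0.491, 1.559, -0, 1.092, -0.106], TCP at [242.714, -575.947, 404.761] pointing down, gripper open.
Joint ranges: [-3.1, 3.1], [-0.84, 2.19], [0.05, 2.79], [-1.13, 4.28], [0.06, 2.93], [-2.69, 2.69]. Speed limits (rad/s): [2.22, 2.22, 2.79, 3.14, 3.14, 3.14].

INTERFACE

Orientations are given as [roll, pitch, yaw] about the fixed x, y, z axes, in that order (R = Rz(yaw) Ry(pitch) Rx(roll)).
In Python, from cell import env, read_camera, search_frame, cut_out gives the robot as it stands. The module is installed in compiled form; this text tells all that it offers.
- The arm moves only by the tool move_arm, never from a script. Its argument "commands" is a list of rows, each a list of 3 entries, a list of its own where there are three numbers: the shift along the world's x, y, z normalised to -1 to 1, where 1 is 0.03 m, then the turn about the world's z normalised to -1 to 1, where 1 is 0.08 rad, then the opening, from -1 (shut) to 1 (fully open), so that 0 is half open. A call has 1 to 20 rows; each row shifts and turns the commanded pose from where the row before left it; what a row does not reach is not made up. A row lasts 1/12 s, in which the tool goes at most 41.7 mm and 7.16 degrees, less where a joint would pass 70% of its speed; a pose out of reach is approached as far as the arm can. A call with a number of a shift or a turn outside -1 to 1 is refused whole. A call with a gripper value outside its range is refused whole. The fingers move at their own pace and stop on an object; the grip force is fixed at half the most. Time passes only in rows, so rows that do not move let the fingers close. It gives the time, the measured TCP pose, the force, the opening and the grip force at its end, in the units of the state.
- env.state(): the state, without advancing time (a new reading comes with each control period).
- read_camera(name): name is "side" or "top" or "wrist"; returns a dict with "image" (420x560x3 uint8, red, green, blue), "fx", "fy", "cx", "cy" (pixels), "D" ([k1, k2, p1, p2, k3] as OpenCV has them; the pictures are not rectified), "rvec" (rotation vector, rad) and "tvec" (3), from world to camera coordinates, as OpenCV has them. Camera axes: x right, y down, z forward; pixel columns grow to the right and rows downward; lengths in mm; the calibration is good to about 2 mm. A picture is of the moment at which its call begins. There is no depth.
- env.job_done(): hands the job in; it is judged then, once.
Trained networks look in a picture, given as the dict that the camera call returned (one of the last four; its "shot" number tells which), for a name from the list of things; names that differ only in an ending like _2 or _b are one class to them, and where a whole thing is asked for, a point or a joint stands for the part that bears it (a point fixed in the world has none). Each returns a list of dicts, best first, with "confidence" (0 to 1); they miss things now and then, are a little off and sometimes report something else, mostly with a low value. They report only what shows in the picture. A call takes as long as a camera call. They do not tell look-alikes from the thing itself.
- search_frame(thing, picture): "at" ([column, row] in pixels, amid what is visible of it).
- cut_out(thing, picture): "region" (420x560 bool, what is visible of it) and "at" ([column, row] in pixels, amid what is visible of it).
The state is a dict: "t": time; "joints": joint angles; "qvel": joint speeds; "tau": joint torques, N m; "eef_pos": TCP position; "tcp_rot": TCP orientation; "ft_force": force on the tool from outside, world axes, zero at the start; "moment": the same for the moment, N m; "opening": opening from 0.0 (shut) to 1.0 (fully open); "grip_force": force on a finger pad.
Only numpy, scipy, OpenCV 4.12 (cv2) and the standard library are available. Lean on these libraries where they do the work, as an engineer would, in place of code of your own. Each camera call takes 0.05 s, during which the arm holds its last target. There are 200 camera calls.

TASK

Move the three jars of shoe cream and the red wax tin from the wooden rack to the places of the white metal rack beside it, in the same left-to-right order as they stand now, and finish with the small balm jar standing on the middle of the red tin's lid, as it does now. Set everything down upright without dropping or tipping it, and leave the sunglasses case, the key dish and the door stop where they are.

Things in the scene. Friction and masses are not known exactly. Their poses are not given: they have to be found in the camera images.
- black_cream: Shoe cream jar with a black lid and black contents: round, upright, 50 mm in diameter at the screw lid (the body below is 49 mm), 46 mm tall in all, the lid being the top 14 mm; about 0.11 kg. Starts in one of the four places of the wooden rack. Origin: centre of its underside, z up.
- tan_cream: Shoe cream jar with an orange-tan lid and tan contents: round, upright, 50 mm in diameter at the screw lid (the body below is 49 mm), 46 mm tall in all, the lid being the top 14 mm; about 0.11 kg. Starts in one of the four places of the wooden rack. Origin: centre of its underside, z up.
- blue_cream: Shoe cream jar with a blue lid and dark blue contents: round, upright, 50 mm in diameter at the screw lid (the body below is 49 mm), 46 mm tall in all, the lid being the top 14 mm; about 0.11 kg. Starts in one of the four places of the wooden rack. Origin: centre of its underside, z up.
- wax_tin: Flat round tin of wax polish, red lid with a thin brass ring over a steel base, 60 mm in diameter (base 58 mm), 28 mm tall, flat on top; about 0.12 kg. Starts in one of the four places of the wooden rack with the small balm jar standing on its lid. Origin: centre of its underside, z up.
- balm_jar: Small balm jar with a white lid and a paper band over a honey-coloured body, 37 mm in diameter, 38 mm tall, about 0.05 kg. Starts loose on top of the red wax tin, roughly in the middle. Origin: centre of its underside, z up.
- wooden_rack: Old oak rack, full at the start. 92 mm deep (x), 345 long (y), fixed. Shelf 22 mm above the ledge; four places along y, centred at x 0, y -120, -40, 40, 120 mm. Wooden strips between them and along front and back, tops 8 mm above the shelf, leave 76 (y) x 79 mm (x) clear. Ends rise 33 mm above the shelf. Origin: centre of underside; y points to the robot's left within 0.1 rad.
- white_rack: New white steel rack, grey liner in each place; empty; left or right of the wooden one. 92 mm deep (x), 345 long (y), fixed. Shelf 22 mm above the ledge; four places along y, centred at x 0, y -120, -40, 40, 120 mm. Wires between them and along front and back, tops 8 mm above the shelf, leave 76 (y) x 79 mm (x) clear. Ends rise 33 mm above the shelf. Origin: centre of underside; y points to the robot's left within 0.1 rad.
- sunglasses_case: Brown closed sunglasses case with a brass catch and two hinges, 66 x 165 x 43 mm, lying loose towards the far edge of the ledge. Must stay where it is. Origin: centre of its underside, its length along y.
- key_dish: Round stainless steel dish with keys in it, 112 mm across, 22 mm high, standing loose towards the far edge. Must stay where it is. Origin: centre of its underside.
- door_stop: White plastic wedge, 110 mm long (x), 36 mm wide, rising from about 4 mm at its -x end to 30 mm at its +x end, loose in the far part of the gap between the racks. Must stay where it is. On its robot side the gap, at least 75 mm wide, is bare black glass at height 0. Origin: centre of its underside.
There are look-alikes about, which are no part of the job. There is more than one size of the balm_jar; the one meant has the size given above.

How it is judged:
By the outcome, as a careful person would: the job done as asked, in the order asked, and still so for the second after the job is handed in, with the robot touching nothing.
It also fails if it takes over 136 s, if anything falls off the work surface, if the arm or the gripper's body presses on something with over 40 N, if the wrist force passes 120 N, or if a joint passes its speed limit or range.

## Working session

There is one attempt and no reset: what is moved stays moved. The work goes in short steps, Python scripts to look and compute and a tool call to move; the robot and the scene stay as the last step left them, time stands still between calls to the robot, and variables do not carry over. Pictures are saved under pics/ and viewed, at most 14 in all, crops included, and the job is handed in when it is done.

Besides the shell and the picture viewer there is one more tool, called after "Request:" by a JSON object that holds its "method" and its "body". move_arm: Moves the arm, as the interface text tells. Its arguments: {"type":"object","properties":{"commands":{"type":"array","items":{"type":"array"}}},"required":["commands"]}

```bash
mkdir -p pics; cat > h.py <<'E'
import numpy as np, cv2
from cell import env, read_camera, search_frame, cut_out
def cam(p):
    R=cv2.Rodrigues(np.array(p["rvec"],float))[0]; K=np.array([[p["fx"],0,p["cx"]],[0,p["fy"],p["cy"]],[0,0,1.]])
    return R,np.array(p["tvec"],float).ravel(),K,np.array(p["D"],float)
def at_z(p,uv,z):
    R,t,K,D=cam(p); n=cv2.undistortPoints(np.array(uv,float).reshape(-1,1,2),K,D).reshape(-1,2)
    d=np.c_[n,np.ones(len(n))]@R; c=-R.T@t
    return c+d*((z-c[2])/d[:,2])[:,None]
def proj(p,X):
    R,t,K,D=cam(p); return cv2.projectPoints(np.array(X,float).reshape(-1,1,3),np.array(p["rvec"],float),t,K,D)[0].reshape(-1,2)
def save(p,n): cv2.imwrite("pics/"+n,p["image"][:,:,::-1])
E
python3 - <<'E'
from h import *
s=env.state(); print({k:np.round(v,3).tolist() for k,v in s.items()})
for n in ("top","side"):
    p=read_camera(n); save(p,n+"0.png"); R,t,K,D=cam(p); print(n,np.round(-R.T@t),np.round(R[2],2))
    for o in "black_cream tan_cream blue_cream wax_tin balm_jar wooden_rack white_rack sunglasses_case key_dish door_stop".split():
        print(o,[(np.round(d["at"]).tolist(),round(d["confidence"],2)) for d in search_frame(o,p)])
E
```

```text
{'t': 0.0, 'joints': [-1.278, 0.492, 1.559, -0.0, 1.092, -0.106], 'qvel': [-0.001, -0.0, 0.001, 0.0, -0.002, 0.001], 'tau': [0.001, -61.264, -25.818, 0.069, 0.048, -0.0], 'eef_pos': [242.715, -575.907, 404.151], 'tcp_rot': [-3.14, -0.0, 0.399], 'ft_force': [0.64, 0.227, 0.407], 'moment': [0.03, -0.001, 0.046], 'grip_force': 0.0, 'opening': 0.998}
top [423.   2. 930.] [ 0.2  -0.01 -0.98]
black_cream [([107.0, 255.0], 0.94)]
tan_cream [([214.0, 248.0], 0.9)]
blue_cream [([175.0, 249.0], 0.7)]
wax_tin [([147.0, 256.0], 0.86)]
balm_jar [([135.0, 254.0], 0.83), ([136.0, 307.0], 0.67), ([150.0, 196.0], 0.46)]
wooden_rack [([162.0, 256.0], 0.61), ([146.0, 255.0], 0.28)]
white_rack [([386.0, 282.0], 0.74)]
sunglasses_case [([390.0, 161.0], 0.83)]
key_dish [([288.0, 143.0], 0.81), ([216.0, 245.0], 0.19)]
door_stop [([277.0, 208.0], 0.98)]
side [216. 706. 816.] [ 0.32 -0.66 -0.68]
black_cream [([201.0, 387.0], 0.98)]
tan_cream [([262.0, 280.0], 0.83), ([227.0, 355.0], 0.63)]
blue_cream [([245.0, 313.0], 0.92), ([366.0, 193.0], 0.52)]
wax_tin [([226.0, 351.0], 0.9)]
balm_jar [([222.0, 336.0], 0.83), ([162.0, 328.0], 0.79), ([282.0, 384.0], 0.73)]
wooden_rack [([243.0, 351.0], 0.94), ([244.0, 311.0], 0.72)]
white_rack [([367.0, 194.0], 0.89)]
sunglasses_case [([266.0, 148.0], 0.97)]
key_dish [([203.0, 193.0], 0.91)]
door_stop [([249.0, 229.0], 0.75)]
```

```bash
python3 - <<'E'
import cv2
a=cv2.imread("pics/top0.png"); b=cv2.imread("pics/side0.png")
cv2.imwrite("pics/top0b.png",cv2.resize(a[110:360,60:480],(798,475),interpolation=cv2.INTER_CUBIC)); cv2.imwrite("pics/side0b.png",cv2.resize(b[120:420,130:530],(800,600),interpolation=cv2.INTER_CUBIC))
E
```

```text
(no output)
```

View pics/top0b.png

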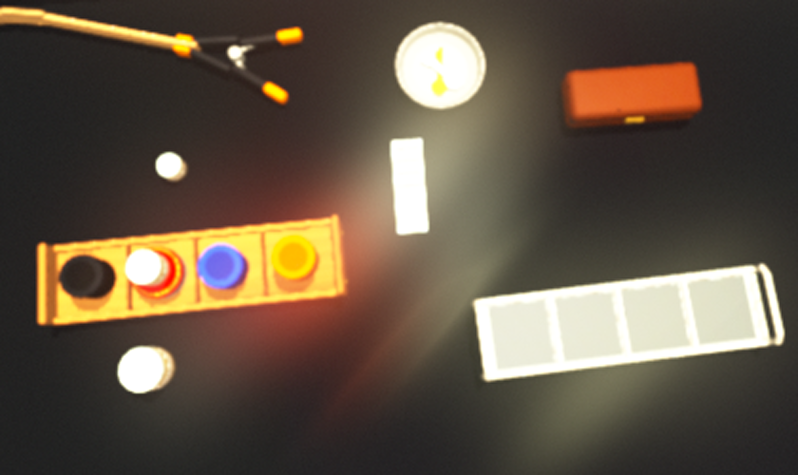

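View pics/side0b.png

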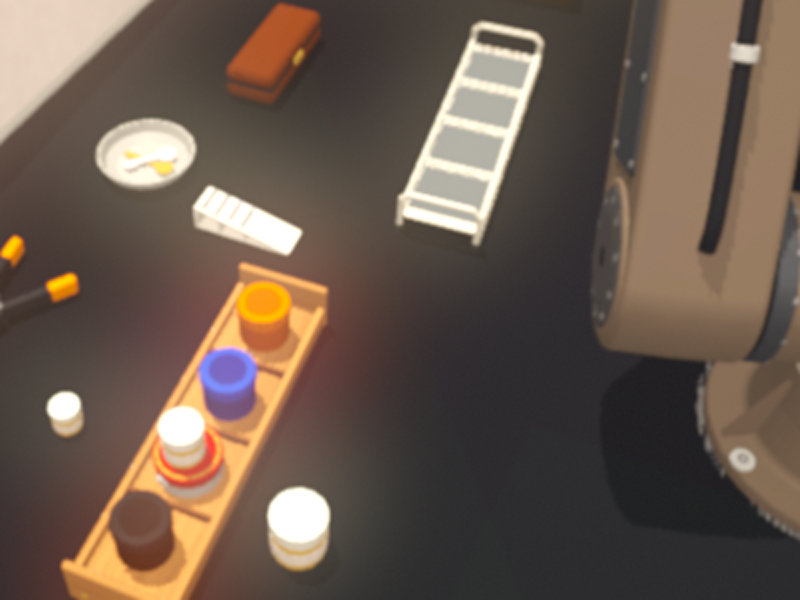

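The image shows, left to right, black (107,255), the red tin with a balm jar on it (147,256), blue (175,249) and tan (214,248). Balm candidates are (135,254) on the tin, (136,307) loose and clearly larger, and (150,196) loose and clearly smaller. The one on the tin fits, being medium-sized and standing on the red tin, and the enlarged crop confirms it.

```bash
cat >> h.py <<'E'
from scipy.optimize import minimize
def hullmask(p,X):
    m=np.zeros((420*4,560*4),np.uint8); q=(proj(p,X)*4+1.5).round().astype(np.int32)
    cv2.fillConvexPoly(m,cv2.convexHull(q),1); return cv2.resize(m*255,(560,420),interpolation=cv2.INTER_AREA)/255.
def cyl(x,y,r,z0,z1):
    a=np.linspace(0,2*np.pi,40); return np.array([[x+r*np.cos(t),y+r*np.sin(t),z] for z in (z0,z1) for t in a])
def rackpts(x,y,w):
    P=np.array([[sx*46,sy*172.5,z] for sx in(-1,1) for sy in(-1,1) for z in(0,55)]); c,s=np.cos(w),np.sin(w)
    return np.c_[x+c*P[:,0]-s*P[:,1],y+s*P[:,0]+c*P[:,1],P[:,2]]
def fit(ps,masks,f,x0,step):
    def cost(v):
        c=0
        for p,m in zip(ps,masks):
            h=hullmask(p,f(v)); c+=1-np.minimum(h,m).sum()/np.maximum(h,m).sum()
        return c/len(ps)
    x0=np.array(x0,float); S=np.vstack([x0]+[x0+np.eye(len(x0))[i]*step[i] for i in range(len(x0))])
    r=minimize(cost,x0,method="Nelder-Mead",options=dict(initial_simplex=S,xatol=.02,fatol=1e-4)); return r.x,r.fun
def best(o,p,near=None):
    d=cut_out(o,p)
    if near is not None: d=[k for k in d if np.hypot(*(np.array(k["at"])-near))<20]
    return d[0]["region"].astype(float) if d else None
def hull(m):
    c=np.argwhere(m>0)[:,::-1].astype(np.int32); o=np.zeros(m.shape,np.uint8); cv2.fillConvexPoly(o,cv2.convexHull(c),1); return o.astype(float)
E
cat > a.py <<'E'
from h import *
T=read_camera("top"); S=read_camera("side")
for o,r,z0,z1 in [("black_cream",25,22,68),("blue_cream",25,22,68),("tan_cream",25,22,68),("balm_jar",18.5,50,88),("wax_tin",30,22,50)]:
    for nm,ps in (("top",[T]),("side",[S])):
        k=cut_out(o,ps[0])
        if not k: print(o,nm,"none"); continue
        m=k[0]["region"].astype(float)
        g=at_z(ps[0],k[0]["at"],(z0+z1)/2)[0]; v,c=fit(ps,[m],lambda v:cyl(v[0],v[1],r,z0,z1),g[:2],[8,8]); print(o,nm,np.round(v,1),round(c,3),m.sum())
for o in("wooden_rack","white_rack"):
    for nm,p in (("top",T),("side",S)):
        k=cut_out(o,p)
        if not k: print(o,nm,"none"); continue
        m=hull(k[0]["region"]); g=at_z(p,k[0]["at"],30)[0]
        v,c=fit([p],[m],lambda v:rackpts(*v),[g[0],g[1],0.05],[10,10,.06]); print(o,nm,np.round(v,3),round(c,3))
for o,z in(("door_stop",15),("key_dish",10),("sunglasses_case",25)):
    print(o,[np.round(at_z(p,search_frame(o,p)[0]["at"],z)[0]) for p in (T,S)])
E
python3 a.py
```

```text
black_cream top [510.1 378.5] 0.074 584.0
black_cream side [511.  379.1] 0.058 1141.0
blue_cream top [517.3 223.2] 0.063 542.0
blue_cream side [517.9 222.9] 0.085 877.0
tan_cream top [525.9 137.8] 0.109 441.0
tan_cream side [525.4 138.5] 0.044 813.0
balm_jar top [515.7 301.7] 0.143 302.0
balm_jar side [517.1 301.4] 0.093 571.0
wax_tin top [514.2 300.2] 0.519 342.0
wax_tin side [514.  301.3] 0.39 720.0
wooden_rack top [5.15123e+02 2.58472e+02 7.20000e-02] 0.024
wooden_rack side [5.15877e+02 2.60745e+02 7.80000e-02] 0.032
white_rack top [ 4.40868e+02 -2.43606e+02  8.40000e-02] 0.046
white_rack side [ 4.40627e+02 -2.42100e+02  9.90000e-02] 0.043
door_stop [array([610.,   1.,  15.]), array([515., 291.,  15.])]
key_dish [array([770., -35.,  10.]), array([782., -48.,  10.])]
sunglasses_case [array([ 723., -278.,   25.]), array([ 722., -278.,   25.])]
```

```bash
python3 - <<'E'
from h import *
T=read_camera("top"); S=read_camera("side")
def bb(r): y,x=np.where(r); return x.min(),x.max(),y.min(),y.max()
for p in(T,S):
    for k in cut_out("balm_jar",p): print(np.round(k["at"]),round(k["confidence"],2),bb(k["region"]),np.round(at_z(p,k["at"],25)[0]))
E
```

```text
[136. 305.] 0.91 (np.int64(123), np.int64(150), np.int64(293), np.int64(315)) [402. 317.  25.]
[136. 251.] 0.83 (np.int64(127), np.int64(147), np.int64(243), np.int64(258)) [521. 321.  25.]
[150. 196.] 0.6 (np.int64(143), np.int64(156), np.int64(191), np.int64(203)) [648. 294.  25.]
[164. 327.] 0.77 (np.int64(155), np.int64(170), np.int64(317), np.int64(337)) [638. 303.  25.]
[223. 337.] 0.68 (np.int64(209), np.int64(231), np.int64(325), np.int64(353)) [531. 274.  25.]
```

Request:
{"method": "move_arm", "body": {"commands": [[[0.4,0.85,0],0.78,1],[[0.4,0.85,0],0.78,1],[[0.4,0.85,0],0.78,1],[[0.4,0.85,0],0.78,1],[[0.4,0.85,0],0.78,1],[[0.4,0.85,0],0.78,1],[[0.4,0.85,0],0.78,1],[[0.4,0.85,0],0.78,1],[[0.4,0.85,0],0.78,1],[[0.4,0.85,0],0.78,1],[[0.4,0.85,0],0.78,1],[[0.4,0.85,0],0.78,1],[[0.4,0.85,0],0.78,1],[[0.4,0.85,0],0.78,1],[[0.4,0.85,0],0.78,1],[[0.4,0.85,0],0.78,1],[[0.4,0.85,0],0.78,1],[[0.4,0.85,0],0.78,1],[[0.4,0.85,0],0.78,1],[[0.4,0.85,0],0.78,1]]}}

```text
t: 4.07
eef_pos: [483.1, -64.5, 404.9]
tcp_rot: [3.141, 0.0, 1.65]
ft_force: [-0.4, -0.9, 0.4]
opening: 0.997
grip_force: 0.0
```

Request:
{"method": "move_arm", "body": {"commands": [[[0.178,0.844,0],0,1],[[0.178,0.844,0],0,1],[[0.178,0.844,0],0,1],[[0.178,0.844,0],0,1],[[0.178,0.844,0],0,1],[[0.178,0.844,0],0,1],[[0.178,0.844,0],0,1],[[0.178,0.844,0],0,1],[[0,0,-0.9],0,1],[[0,0,-0.9],0,1],[[0,0,-0.9],0,1],[[0,0,-0.9],0,1],[[0,0,-0.9],0,1],[[0,0,-0.7],0,1],[[0,0,0],0,1]]}}

```text
t: 5.32
eef_pos: [524.8, 136.5, 245.4]
tcp_rot: [-3.136, 0.0, 1.647]
ft_force: [-0.3, 0.9, -0.5]
opening: 1.001
grip_force: 0.0
```

```bash
python3 - <<'E'
from h import *
p=read_camera("wrist"); S=read_camera("side"); s=env.state(); print(s["eef_pos"],s["tcp_rot"])
im=np.hstack([cv2.resize(p["image"],(400,300)),cv2.resize(S["image"][230:380,160:360],(400,300))])
cv2.imwrite("pics/w1.png",im[:,:,::-1])
R,t,K,D=cam(p); print(np.round(-R.T@t),np.round(R[2],2))
m=best("tan_cream",p)
if m is not None: print(m.sum(),fit([p],[m],lambda v:cyl(v[0],v[1],25,22,68),[525,138],[5,5]))
E
```

```text
[525.64673444 136.65261357 248.84777593] [-3.14070782e+00  6.12158582e-05  1.64681393e+00]
[520. 208. 226.] [ 0.01 -0.26 -0.97]
```

View pics/w1.png

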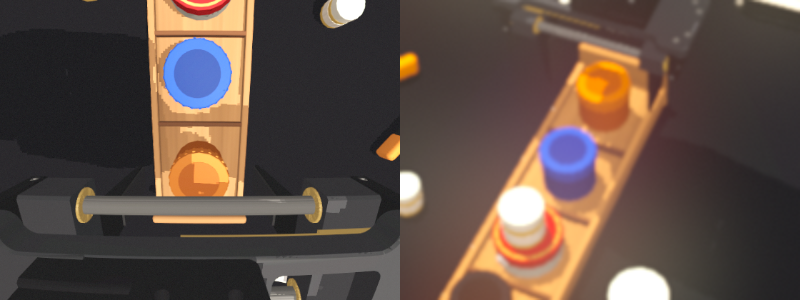

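The left half is the wrist view: the tan jar, at (200,175), is centred between the fingers. In the side view, the gripper is over the tan jar.

Request:
{"method": "move_arm", "body": {"commands": [[[0,0.05,-0.3],0,1],[[0,0,-0.25],0,1],[[0,0,0],0,1],[[0,0,0],0,-1],[[0,0,0],0,-1],[[0,0,0],0,-1],[[0,0,0],0,-1],[[0,0,0],0,-1],[[0,0,0],0,-1]]}}

```text
t: 6.22
eef_pos: [525.4, 138.1, 232.4]
tcp_rot: [3.141, -0.0, 1.647]
ft_force: [-0.3, 0.1, -0.5]
opening: 0.633
grip_force: 0.0
```

Request:
{"method": "move_arm", "body": {"commands": [[[0,0,0],0,-1],[[0,0,0],0,-1],[[0,0,0],0,-1],[[0,0,0],0,-1],[[0,0,0],0,-1]]}}

```text
t: 6.63
eef_pos: [525.4, 138.1, 232.3]
tcp_rot: [-3.142, 0.0, 1.647]
ft_force: [-0.7, -0.9, 1.6]
opening: 0.521
grip_force: 30.0
```

Request:
{"method": "move_arm", "body": {"commands": [[[0,0,0.5],0,-1],[[0,0,1],0,-1],[[0,0,1],0,-1],[[0,0,1],0,-1],[[0,0,0.5],0,-1],[[-0.06,-0.4,0],0,-1],[[-0.1,-0.7,0],0,-1],[[-0.133,-0.9,0],0,-1],[[-0.133,-0.9,0],0,-1],[[-0.133,-0.9,0],0,-1],[[-0.133,-0.9,0],0,-1],[[-0.133,-0.9,0],0,-1],[[-0.133,-0.9,0],0,-1],[[-0.133,-0.9,0],0,-1],[[-0.133,-0.9,0],0,-1],[[-0.133,-0.9,0],0,-1],[[-0.133,-0.9,0],0,-1],[[-0.133,-0.9,0],0,-1],[[-0.133,-0.9,0],0,-1],[[-0.133,-0.9,0],0,-1]]}}

```text
t: 8.3
eef_pos: [467.8, -247.5, 351.0]
tcp_rot: [-3.14, -0.001, 1.647]
ft_force: [0.9, -0.1, -0.1]
opening: 0.521
grip_force: 30.0
```

Request:
{"method": "move_arm", "body": {"commands": [[[-0.13,-0.9,0],0,-1],[[-0.13,-0.9,0],0,-1],[[-0.13,-0.9,0],0,-1],[[-0.11,-0.75,0],0,-1],[[-0.07,-0.44,0],0,-1],[[0,0,0],0,-1],[[0,0,-0.7],0,-1],[[0,0,-0.9],0,-1],[[0,0,-0.9],0,-1],[[0,0,-0.6],0,-1],[[0,0,-0.3],0,-1],[[0,0,0],0,-1]]}}

```text
t: 9.3
eef_pos: [451.5, -361.7, 248.3]
tcp_rot: [-3.139, -0.003, 1.647]
ft_force: [-0.3, 0.1, -0.8]
opening: 0.52
grip_force: 30.0
```

```bash
python3 - <<'E'
from h import *
p=read_camera("wrist"); S=read_camera("side"); s=env.state(); print(s["eef_pos"],s["tcp_rot"],s["grip_force"])
im=np.hstack([cv2.resize(p["image"],(400,300)),cv2.resize(S["image"][120:270,280:480],(400,300))])
cv2.imwrite("pics/w2.png",im[:,:,::-1])
E
```

```text
[ 451.88529016 -362.29710387  250.68969571] [3.14143766e+00 2.63795606e-05 1.64718202e+00] 29.999891817569733
```

View pics/w2.png

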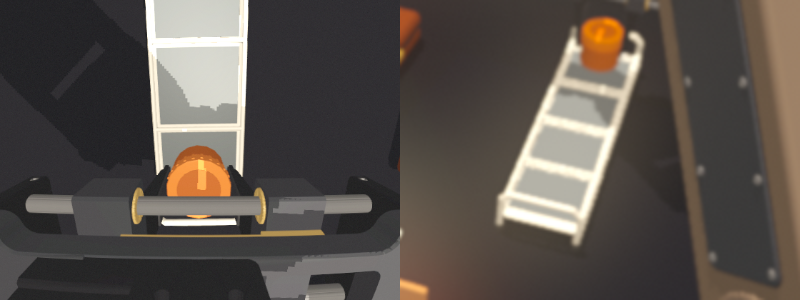

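The wrist view shows the tan jar (200,180) upright and centred over the right-most place of the white rack, and the side view agrees.

Request:
{"method": "move_arm", "body": {"commands": [[[0,0,-0.4],0,-1],[[0,0,-0.2],0,-1],[[0,0,0],0,-1],[[0,0,0],0,-1]]}}

```text
t: 9.73
eef_pos: [451.6, -362.6, 232.2]
tcp_rot: [-3.141, -0.0, 1.647]
ft_force: [0.6, 0.3, -1.7]
opening: 0.517
grip_force: 30.0
```

Request:
{"method": "move_arm", "body": {"commands": [[[0,0,0],0,0.5],[[0,0,0],0,0.5],[[0,0,0],0,0.5],[[0,0,0],0,1],[[0,0,0],0,1],[[0,0,0.3],0,1],[[0,0,1],0,1],[[0,0,1],0,1],[[0,0,1],0,1],[[0,0,0.5],0,1],[[0.107,0.95,0],0,1],[[0.107,0.95,0],0,1],[[0.107,0.95,0],0,1],[[0.107,0.95,0],0,1],[[0.107,0.95,0],0,1],[[0.107,0.95,0],0,1],[[0.107,0.95,0],0,1],[[0.107,0.95,0],0,1],[[0.107,0.95,0],0,1],[[0.107,0.95,0],0,1]]}}

```text
t: 11.4
eef_pos: [483.6, -76.2, 347.0]
tcp_rot: [3.141, 0.0, 1.647]
ft_force: [1.4, 0.4, -0.0]
opening: 1.002
grip_force: 0.0
```

Request:
{"method": "move_arm", "body": {"commands": [[[0.107,0.95,0],0,1],[[0.107,0.95,0],0,1],[[0.107,0.95,0],0,1],[[0.107,0.95,0],0,1],[[0.107,0.95,0],0,1],[[0.107,0.95,0],0,1],[[0.107,0.95,0],0,1],[[0.107,0.95,0],0,1],[[0.107,0.95,0],0,1],[[0.107,0.95,0],0,1],[[0.06,0.52,0],0,1],[[0,0,0],0,1],[[0,0,0],0,1]]}}

```text
t: 12.48
eef_pos: [517.4, 223.4, 346.6]
tcp_rot: [3.141, 0.0, 1.648]
ft_force: [0.3, -0.6, -0.4]
opening: 1.0
grip_force: 0.0
```

```bash
python3 - <<'E'
from h import *
S=read_camera("side"); s=env.state(); print(s["eef_pos"],s["tcp_rot"],s["opening"])
p=read_camera("wrist")
for o,r,z0,z1 in [("tan_cream",25,22,68),("balm_jar",18.5,50,88),("black_cream",25,22,68)]:
  for q in (S,p):
    k=cut_out(o,q)
    if k:
        g=at_z(q,k[0]["at"],(z0+z1)/2)[0]; v,c=fit([q],[k[0]["region"].astype(float)],lambda v:cyl(v[0],v[1],r,z0,z1),g[:2],[8,8]); print(o,np.round(v,1),round(c,3))
E
```

```text
[517.39354959 222.69463213 346.55815155] [3.14158779e+00 1.66283648e-04 1.64740061e+00] 1.000440292485531
tan_cream [ 453.2 -363.5] 0.092
balm_jar [623.7 320.5] 0.536
balm_jar [614.2 289.8] 0.657
black_cream [510.6 378.9] 0.05
```

Request:
{"method": "move_arm", "body": {"commands": [[[0,0,-0.7],0,1],[[0,0,-0.9],0,1],[[0,0,-0.9],0,1],[[0,0,-0.8],0,1],[[0,0,-0.4],0,1],[[0,0,-0.11],0,1],[[0,0,0],0,1],[[0,0,0],0,-1],[[0,0,0],0,-1],[[0,0,0],0,-1],[[0,0,0],0,-1],[[0,0,0],0,-1],[[0,0,0],0,-1],[[0,0,0],0,-1],[[0,0,0],0,-1],[[0,0,0],0,-1],[[0,0,0],0,-1],[[0,0,0],0,-1]]}}

```text
t: 14.38
eef_pos: [517.6, 223.0, 232.1]
tcp_rot: [3.142, 0.0, 1.647]
ft_force: [-1.2, 0.6, 3.1]
opening: 0.517
grip_force: 30.0
```

Request:
{"method": "move_arm", "body": {"commands": [[[0,0,0.5],0,-1],[[0,0,1],0,-1],[[0,0,1],0,-1],[[0,0,1],0,-1],[[0,0,0.5],0,-1],[[-0.06,-0.4,0],0,-1],[[-0.1,-0.7,0],0,-1],[[-0.13,-0.9,0],0,-1],[[-0.13,-0.9,0],0,-1],[[-0.13,-0.9,0],0,-1],[[-0.13,-0.9,0],0,-1],[[-0.13,-0.9,0],0,-1],[[-0.13,-0.9,0],0,-1],[[-0.13,-0.9,0],0,-1],[[-0.13,-0.9,0],0,-1],[[-0.13,-0.9,0],0,-1],[[-0.13,-0.9,0],0,-1],[[-0.13,-0.9,0],0,-1],[[-0.13,-0.9,0],0,-1],[[-0.13,-0.9,0],0,-1]]}}

```text
t: 16.05
eef_pos: [461.1, -162.6, 350.8]
tcp_rot: [-3.14, -0.001, 1.647]
ft_force: [0.6, 0.0, -1.3]
opening: 0.516
grip_force: 30.0
```

Request:
{"method": "move_arm", "body": {"commands": [[[-0.13,-0.9,0],0,-1],[[-0.13,-0.9,0],0,-1],[[-0.13,-0.9,0],0,-1],[[-0.12,-0.8,0],0,-1],[[-0.08,-0.56,0],0,-1],[[0,0,0],0,-1],[[0,0,-0.7],0,-1],[[0,0,-0.9],0,-1],[[0,0,-0.9],0,-1],[[0,0,-0.8],0,-1],[[0,0,-0.4],0,-1],[[0,0,-0.2],0,-1],[[0,0,-0.1],0,-1],[[0,0,0],0,-1],[[0,0,0],0,-1]]}}

```text
t: 17.3
eef_pos: [444.3, -282.5, 232.2]
tcp_rot: [3.141, 0.0, 1.647]
ft_force: [-0.0, -0.2, -1.4]
opening: 0.517
grip_force: 30.0
```

Request:
{"method": "move_arm", "body": {"commands": [[[0,0,0],0,0.5],[[0,0,0],0,0.5],[[0,0,0],0,0.5],[[0,0,0],0,1],[[0,0,0],0,1],[[0,0,0.3],0,1],[[0,0,1],0,1],[[0,0,1],0,1],[[0,0,1],0,1],[[0,0,0.5],0,1],[[0.095,0.95,0],0,1],[[0.095,0.95,0],0,1],[[0.095,0.95,0],0,1],[[0.095,0.95,0],0,1],[[0.095,0.95,0],0,1],[[0.095,0.95,0],0,1],[[0.095,0.95,0],0,1],[[0.095,0.95,0],0,1],[[0.095,0.95,0],0,1],[[0.095,0.95,0],0,1]]}}

```text
t: 18.97
eef_pos: [472.7, 3.6, 346.7]
tcp_rot: [3.141, 0.0, 1.647]
ft_force: [0.6, 0.0, -0.2]
opening: 1.0
grip_force: 0.0
```

Request:
{"method": "move_arm", "body": {"commands": [[[0.095,0.95,0],0,1],[[0.095,0.95,0],0,1],[[0.095,0.95,0],0,1],[[0.095,0.95,0],0,1],[[0.095,0.95,0],0,1],[[0.095,0.95,0],0,1],[[0.095,0.95,0],0,1],[[0.095,0.95,0],0,1],[[0.095,0.95,0],0,1],[[0.095,0.95,0],0,1],[[0.095,0.95,0],0,1],[[0.095,0.95,0],0,1],[[0.095,0.95,0],0,1],[[0.03,0.2,0],0,1],[[0,0,0],0,1],[[0,0,0],0,1]]}}

```text
t: 20.3
eef_pos: [510.7, 378.3, 346.1]
tcp_rot: [-3.141, 0.0, 1.647]
ft_force: [-0.1, -1.2, -0.4]
opening: 1.002
grip_force: 0.0
```

```bash
python3 - <<'E'
from h import *
T=read_camera("top");S=read_camera("side"); s=env.state(); print(s["eef_pos"],s["tcp_rot"],s["opening"])
for o,r,z0,z1 in [("tan_cream",25,22,68),("blue_cream",25,22,68)]:
  for q in (T,S):
    for k in cut_out(o,q)[:1]:
        g=at_z(q,k["at"],(z0+z1)/2)[0]; v,c=fit([q],[k["region"].astype(float)],lambda v:cyl(v[0],v[1],r,z0,z1),g[:2],[8,8]); print(o,np.round(v,1),round(c,3))
im=np.hstack([cv2.resize(T["image"][110:360,60:480],(500,300)),cv2.resize(S["image"][240:420,130:310],(300,300))])
cv2.imwrite("pics/w3.png",im[:,:,::-1])
E
```

```text
[510.90669055 377.54026291 346.20261489] [-3.14134244e+00  3.36688679e-04  1.64595658e+00] 0.9995580413850329
tan_cream [ 451.  -361.4] 0.046
tan_cream [ 453.8 -367.6] 0.366
blue_cream [ 444.  -282.4] 0.111
blue_cream [ 445.5 -285.4] 0.098
```

View pics/w3.png

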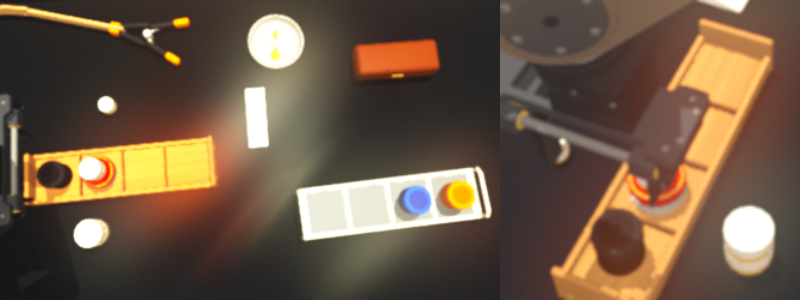

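Top view: tan (458,195) and blue (415,200) stand in the two right-hand white places, and black and the tin with balm are still in the wooden rack. The gripper is over the black jar.

Request:
{"method": "move_arm", "body": {"commands": [[[0,0.03,-0.7],0,1],[[0,0,-0.9],0,1],[[0,0,-0.9],0,1],[[0,0,-0.8],0,1],[[0,0,-0.4],0,1],[[0,0,-0.11],0,1],[[0,0,0],0,1],[[0,0,0],0,-1],[[0,0,0],0,-1],[[0,0,0],0,-1],[[0,0,0],0,-1],[[0,0,0],0,-1],[[0,0,0],0,-1],[[0,0,0],0,-1],[[0,0,0],0,-1],[[0,0,0],0,-1],[[0,0,0],0,-1],[[0,0,0],0,-1]]}}

```text
t: 22.1
eef_pos: [510.9, 379.6, 231.8]
tcp_rot: [3.141, -0.0, 1.647]
ft_force: [-1.4, -0.9, 2.1]
opening: 0.516
grip_force: 30.0
```

Request:
{"method": "move_arm", "body": {"commands": [[[0,0,0.5],0,-1],[[0,0,1],0,-1],[[0,0,1],0,-1],[[0,0,1],0,-1],[[0,0,0.5],0,-1],[[-0.065,-0.4,0],0,-1],[[-0.11,-0.7,0],0,-1],[[-0.145,-0.9,0],0,-1],[[-0.145,-0.9,0],0,-1],[[-0.145,-0.9,0],0,-1],[[-0.145,-0.9,0],0,-1],[[-0.145,-0.9,0],0,-1],[[-0.145,-0.9,0],0,-1],[[-0.145,-0.9,0],0,-1],[[-0.145,-0.9,0],0,-1],[[-0.145,-0.9,0],0,-1],[[-0.145,-0.9,0],0,-1],[[-0.145,-0.9,0],0,-1],[[-0.145,-0.9,0],0,-1],[[-0.145,-0.9,0],0,-1]]}}

```text
t: 23.77
eef_pos: [447.8, -5.9, 350.5]
tcp_rot: [-3.14, -0.0, 1.647]
ft_force: [0.2, -0.2, -0.9]
opening: 0.52
grip_force: 30.0
```

Request:
{"method": "move_arm", "body": {"commands": [[[-0.145,-0.9,0],0,-1],[[-0.145,-0.9,0],0,-1],[[-0.145,-0.9,0],0,-1],[[-0.13,-0.8,0],0,-1],[[-0.07,-0.47,0],0,-1],[[0,0,0],0,-1],[[0,0,-0.7],0,-1],[[0,0,-0.9],0,-1],[[0,0,-0.9],0,-1],[[0,0,-0.8],0,-1],[[0,0,-0.4],0,-1],[[0,0,-0.2],0,-1],[[0,0,-0.1],0,-1],[[0,0,0],0,-1],[[0,0,0],0,-1]]}}

```text
t: 25.02
eef_pos: [429.8, -123.1, 231.8]
tcp_rot: [3.141, -0.0, 1.647]
ft_force: [0.5, -0.7, -1.0]
opening: 0.522
grip_force: 30.0
```

Request:
{"method": "move_arm", "body": {"commands": [[[0,0,0],0,0.5],[[0,0,0],0,0.5],[[0,0,0],0,0.5],[[0,0,0],0,1],[[0,0,0],0,1],[[0,0,0.3],0,1],[[0,0,1],0,1],[[0,0,1],0,1],[[0,0,1],0,1],[[0,0,0.5],0,1],[[0.22,0.95,0],0,1],[[0.22,0.95,0],0,1],[[0.22,0.95,0],0,1],[[0.22,0.95,0],0,1],[[0.22,0.95,0],0,1],[[0.22,0.95,0],0,1],[[0.22,0.95,0],0,1],[[0.22,0.95,0],0,1],[[0.22,0.95,0],0,1],[[0.22,0.95,0],0,1]]}}

```text
t: 26.68
eef_pos: [496.0, 163.1, 346.4]
tcp_rot: [3.141, -0.0, 1.647]
ft_force: [0.6, -0.2, -0.1]
opening: 1.004
grip_force: 0.0
```

Request:
{"method": "move_arm", "body": {"commands": [[[0.22,0.9,0],0,1],[[0.22,0.9,0],0,1],[[0.2,0.8,0],0,1],[[0,0,0],0,1],[[0,0,0],0,1],[[0,0,0],0,1]]}}

```text
t: 27.18
eef_pos: [514.9, 239.2, 345.9]
tcp_rot: [-3.141, 0.0, 1.647]
ft_force: [-0.1, -0.6, -0.5]
opening: 0.999
grip_force: 0.0
```

```bash
cat > tin.py <<'E'
from h import *
import sys
p=read_camera("wrist"); T=read_camera("top"); s=env.state(); print(np.round(s["eef_pos"],1),np.round(s["tcp_rot"],3),s["opening"])
save(p,sys.argv[1])
near=np.array(eval(sys.argv[2]))
for nm,q in(("w",p),("t",T)):
    n=proj(q,[[*near,69]])[0]
    for k in cut_out("balm_jar",q):
        if np.hypot(*(k["at"]-n))<45:
            v,c=fit([q],[k["region"].astype(float)],lambda v:cyl(v[0],v[1],18.5,50,88),near,[5,5]); print(nm,"balm",np.round(v,1),round(c,3))
    # red lid: fit silhouette of tin+balm
    hsv=cv2.cvtColor(q["image"],cv2.COLOR_RGB2HSV).astype(int); n=proj(q,[[*near,50]])[0]
    red=(((hsv[:,:,0]<6)|(hsv[:,:,0]>172))&(hsv[:,:,1]>140)&(hsv[:,:,2]>90))
    yy,xx=np.mgrid[:420,:560]; red&=np.hypot(xx-n[0],yy-n[1])<(130 if nm=="w" else 30)
    if red.sum()>30:
        m=np.maximum(hull(red),0); v,c=fit([q],[m],lambda v:cyl(v[0],v[1],30,42,50),near,[5,5]); print(nm,"tin(red)",np.round(v,1),round(c,3),red.sum())
E
python3 tin.py w4.png "[515.5,301.5]"
```

```text
[515.1 238.7 346. ] [-3.142  0.     1.646] 1.002205264909614
w balm [515.1 300.3] 0.112
w tin(red) [513.2 299. ] 0.029 903
```

View pics/w4.png

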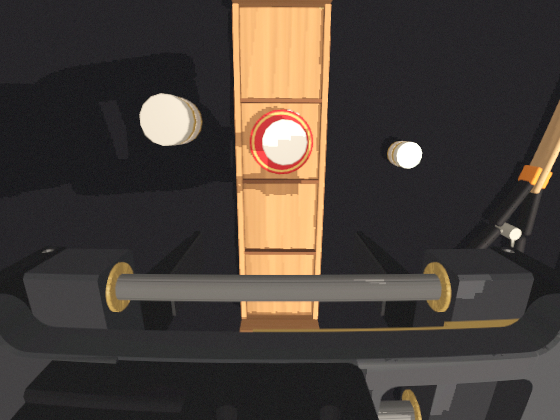

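The wrist view shows the meant balm jar (285,142) on the red tin (281,141), with the larger look-alike at (170,120) and the smaller at (404,155), both clear of the fingers. I'll carry the tin with the balm on it, gently.

Request:
{"method": "move_arm", "body": {"commands": [[[-0.02,0.7,0],0,1],[[-0.02,0.9,0],0,1],[[-0.01,0.44,0],0,1],[[0,0,0],0,1],[[0,0,-0.7],0,1],[[0,0,-0.9],0,1],[[0,0,-0.9],0,1],[[0,0,-0.9],0,1],[[0,0,-0.5],0,1],[[0,0,-0.2],0,1],[[0,0,0],0,1],[[0,0,0],0,0.5],[[0,0,0],0,0.5],[[0,0,0],0,0.5]]}}

```text
t: 28.55
eef_pos: [514.0, 300.7, 223.9]
tcp_rot: [3.14, -0.001, 1.647]
ft_force: [-0.5, -0.7, 0.9]
opening: 0.844
grip_force: 0.0
```

Request:
{"method": "move_arm", "body": {"commands": [[[0,0,0],0,0.45],[[0,0,0],0,0.45],[[0,0,0],0,0.4],[[0,0,0],0,0.38],[[0,0,0],0,0.36],[[0,0,0],0,0.34],[[0,0,0],0,0.32],[[0,0,0],0,0.3],[[0,0,0],0,0.28],[[0,0,0],0,0.26],[[0,0,0],0,0.24],[[0,0,0],0,0.22],[[0,0,0],0,0.2],[[0,0,0],0,-1],[[0,0,0],0,-1],[[0,0,0],0,-1]]}}

```text
t: 29.88
eef_pos: [513.8, 300.7, 222.6]
tcp_rot: [3.141, 0.0, 1.647]
ft_force: [-0.9, 0.8, -0.9]
opening: 0.621
grip_force: 30.0
```

Request:
{"method": "move_arm", "body": {"commands": [[[0,0,0.1],0,-1],[[0,0,0.25],0,-1],[[0,0,0.35],0,-1],[[0,0,0.25],0,-1],[[0,0,0.1],0,-1],[[0,0,0],0,-1]]}}

```text
t: 30.38
eef_pos: [513.9, 300.8, 255.5]
tcp_rot: [3.139, -0.001, 1.647]
ft_force: [0.5, -0.5, -1.9]
opening: 0.626
grip_force: 30.0
```

```bash
python3 - <<'E'
from h import *
p=read_camera("wrist"); S=read_camera("side"); s=env.state(); print(s["eef_pos"],s["grip_force"])
im=np.hstack([cv2.resize(p["image"],(400,300)),cv2.resize(S["image"][230:380,140:340],(400,300))])
cv2.imwrite("pics/w5.png",im[:,:,::-1])
E
```

```text
[513.6761891  300.70623563 254.356245  ] 29.999564588069916
```

View pics/w5.png

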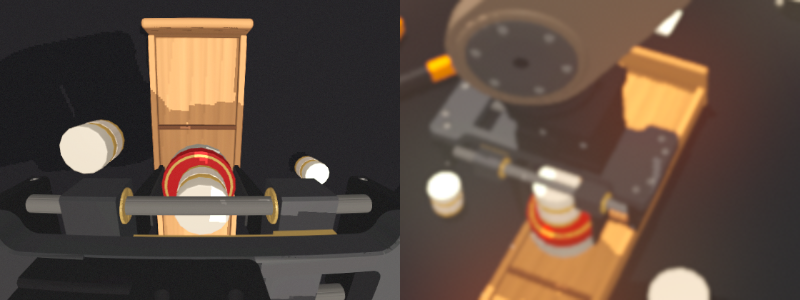

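The tin is lifted level with the balm jar still standing on it.

Request:
{"method": "move_arm", "body": {"commands": [[[0,0,0.1],0,-1],[[0,0,0.3],0,-1],[[0,0,0.5],0,-1],[[0,0,0.6],0,-1],[[0,0,0.5],0,-1],[[0,0,0.3],0,-1],[[0,0,0.2],0,-1],[[-0.015,-0.1,0],0,-1],[[-0.03,-0.2,0],0,-1],[[-0.045,-0.3,0],0,-1],[[-0.06,-0.4,0],0,-1],[[-0.075,-0.5,0],0,-1],[[-0.09,-0.6,0],0,-1],[[-0.1,-0.65,0],0,-1],[[-0.1,-0.65,0],0,-1],[[-0.1,-0.65,0],0,-1],[[-0.1,-0.65,0],0,-1],[[-0.1,-0.65,0],0,-1],[[-0.1,-0.65,0],0,-1],[[-0.1,-0.65,0],0,-1]]}}

```text
t: 32.15
eef_pos: [482.5, 99.2, 329.0]
tcp_rot: [-3.141, 0.0, 1.646]
ft_force: [0.5, 0.3, -1.6]
opening: 0.622
grip_force: 30.0
```

Request:
{"method": "move_arm", "body": {"commands": [[[-0.1,-0.65,0],0,-1],[[-0.1,-0.65,0],0,-1],[[-0.1,-0.65,0],0,-1],[[-0.1,-0.65,0],0,-1],[[-0.1,-0.65,0],0,-1],[[-0.1,-0.65,0],0,-1],[[-0.1,-0.65,0],0,-1],[[-0.1,-0.65,0],0,-1],[[-0.1,-0.65,0],0,-1],[[-0.1,-0.65,0],0,-1],[[-0.1,-0.65,0],0,-1],[[-0.1,-0.65,0],0,-1],[[-0.09,-0.6,0],0,-1],[[-0.075,-0.5,0],0,-1],[[-0.065,-0.45,0],0,-1],[[-0.05,-0.35,0],0,-1],[[-0.04,-0.25,0],0,-1],[[-0.013,-0.15,0],0,-1],[[0,-0.047,0],0,-1],[[0,0,0],0,-1]]}}

```text
t: 33.82
eef_pos: [437.2, -203.3, 329.1]
tcp_rot: [-3.142, -0.0, 1.647]
ft_force: [0.1, 0.6, -1.8]
opening: 0.622
grip_force: 30.0
```

```bash
python3 - <<'E'
from h import *
p=read_camera("wrist"); S=read_camera("side"); s=env.state(); print(s["eef_pos"],s["tcp_rot"],s["grip_force"])
im=np.hstack([cv2.resize(p["image"],(400,300)),cv2.resize(S["image"][120:270,280:480],(400,300))])
cv2.imwrite("pics/w6.png",im[:,:,::-1])
E
```

```text
[ 437.32476213 -202.76641617  329.12709309] [-3.14154734e+00 -1.59302351e-04  1.64725372e+00] 29.999680817127228
```

View pics/w6.png

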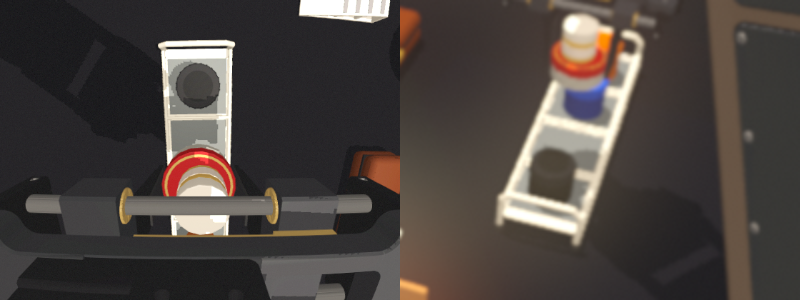

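The tin with the balm jar is over the empty second place, black is in the first, and blue is in the third.

Request:
{"method": "move_arm", "body": {"commands": [[[0,0,-0.1],0,-1],[[0,0,-0.25],0,-1],[[0,0,-0.4],0,-1],[[0,0,-0.5],0,-1],[[0,0,-0.55],0,-1],[[0,0,-0.5],0,-1],[[0,0,-0.4],0,-1],[[0,0,-0.3],0,-1],[[0,0,-0.25],0,-1],[[0,0,-0.15],0,-1],[[0,0,-0.1],0,-1],[[0,0,-0.04],0,-1],[[0,0,0],0,-1],[[0,0,0],0,-1],[[0,0,0],0,-1]]}}

```text
t: 35.17
eef_pos: [437.4, -203.2, 223.4]
tcp_rot: [3.141, 0.0, 1.647]
ft_force: [0.2, -0.8, -1.0]
opening: 0.623
grip_force: 30.0
```

Request:
{"method": "move_arm", "body": {"commands": [[[0,0,-0.02],0,-1],[[0,0,0],0,-1],[[0,0,0],0,0.25],[[0,0,0],0,0.27],[[0,0,0],0,0.3],[[0,0,0],0,0.35],[[0,0,0],0,0.45],[[0,0,0],0,0.6],[[0,0,0],0,0.8],[[0,0,0],0,1],[[0,0,0],0,1],[[0,0,0],0,1],[[0,0,0],0,1],[[0,0,0.2],0,1],[[0,0,0.5],0,1],[[0,0,0.9],0,1],[[0,0,1],0,1],[[0,0,1],0,1],[[0,0,0.5],0,1],[[0,0,0],0,1]]}}

```text
t: 36.83
eef_pos: [437.4, -203.2, 348.8]
tcp_rot: [3.137, 0.004, 1.647]
ft_force: [-0.1, -0.8, 0.7]
opening: 0.996
grip_force: 0.0
```

Request:
{"method": "move_arm", "body": {"commands": [[[0,-0.7,0],0,1],[[0,-0.9,0],0,1],[[0,-0.5,0],0,1],[[0,0,0],0,1],[[0,0,0],0,1],[[0,0,0],0,1]]}}

```text
t: 37.33
eef_pos: [437.1, -265.6, 344.8]
tcp_rot: [-3.141, -0.001, 1.646]
ft_force: [0.2, 0.1, 0.1]
opening: 0.998
grip_force: 0.0
```

```bash
python3 tin.py w7.png "[437.3,-203.2]"
```

```text
[ 437.3 -265.4  345.1] [-3.141e+00 -1.000e-03  1.647e+00] 0.9980976754879219
w balm [ 439.8 -203.4] 0.065
w tin(red) [ 437.6 -204.8] 0.025 890
t balm [ 438.9 -200.9] 0.057
t tin(red) [ 437.4 -201.6] 0.78 34
```

View pics/w7.png

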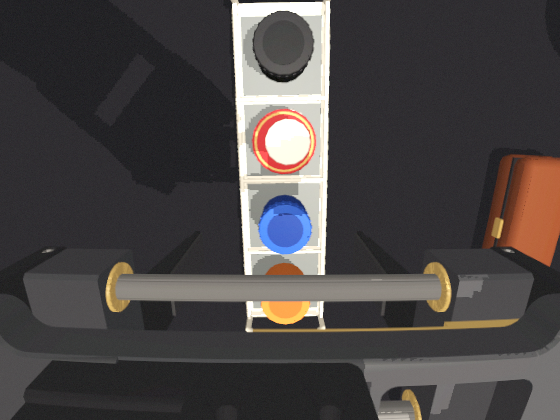

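The wrist view shows black (283,45), the red tin with the balm jar on it (285,141), blue (285,227) and tan (285,300), all upright. The balm sits about 2.5 mm off the tin's centre, as it did at the start. The gripper is well clear of everything.

```bash
python3 -c "
from cell import env
print(env.job_done())"
```

```text
the job is handed in; nothing more can be done
None
```

The three jars and the red tin now stand upright on the white rack in the original order (black, red tin, blue, tan), with the balm jar about 2.5 mm off the middle of the tin's lid, as at the start, and the job is handed in.

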